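Nudge the baking pan back to the rack's hidden stop

TASK

Pick up the wooden spoon from its rest and, with its flat end, tap the baking pan along the toaster oven's pulled-out rack, gently and a centimetre or two at a time, drawing the spoon clear of the pan after each tap, until you feel the pan meet the hidden stop at the rear of the rack; do not push hard there, and do not touch the pan with the hand. Then lay the spoon back in the two notches of its rest, pointing as before, and let go, leaving the ramekin and the lid where they are.

Things in the scene. Friction and masses are not known exactly. Their poses are not given: they have to be found in the camera images.
- oven: Fixed steel toaster oven, 370 wide, 300 deep, 235 high, drop-down door open, on the robot's left with its mouth to the robot's right. Origin on the counter under the middle of the mouth, in the mouth's plane. +x points straight into the oven (pushing direction), z up. The open door lies below the rack: top 36 above the counter, reaching 191 out with its handle. Sizes in mm.
- rack_front (a point): Middle of the front edge of the fixed wire rack, at its top, 85 above the counter, 145 out from the mouth; axes as the oven's. Side rails 166 apart, 10 high, guide the pan. The rear stop, a sprung steel bar (3 N per mm, 6 travel), is hidden in the oven, its face 220 to 270 along +x from here, elsewhere at each start, not measured: it must be felt. Sizes in mm.
- pan_front (a point): Middle of the outer front wall of the open aluminium baking pan, 16 above its underside. Pan 130 deep (x), 160 wide, 32 high, 0.25 to 0.5 kg, loose on the rack, 3 play to each side rail. +x points to its rear wall, whose outer face, 130 from here, meets the stop; z up. It takes about 1 to 4 N to slide it. Sizes in mm.
- spoon_grip (a point): Grip point on the axis of the flat-ended wooden spoon, half-way up its handle. 300 long, 70 g. Handle 14 wide, 16 high, from 130 behind this point to 100 ahead; then a head 46 wide, 10 thick, 70 long, on the same axis. +x points to the flat end, z up as it lies. Sizes in mm.
- spoon_tip (a point): Middle of the spoon's flat end face, 170 mm along +x from the grip point; axes as spoon_grip.
- rest_cradle (a point): Where the spoon's grip point belongs in its fixed white ceramic rest: 45 above the counter, midway between two notched posts 140 apart along x. Posts 12 thick (x), 40 wide; notches 20 wide, floor 37 and cheek tops 53 above the counter; foot 190 x 70, 8 thick. The handle is free between the posts. +x: the way the flat end points. Sizes in mm.
- ramekin: Glass ramekin, 84 across, 45 high; origin at the centre of its underside. To be left alone. Sizes in mm.
- red_lid: Red lid, 124 across, 28 high over its knob, lying on the counter; origin at the centre of its underside. To be left alone. Sizes in mm.
Things that resemble listed ones, but are neither listed nor needed, are in the scene too. What is shaped like the part that bears pan_front but green, purple or yellow is not meant.

How it is judged:
By the outcome, as a careful person would: the job done as asked, in the order asked, and still so for the second after the job is handed in, with the robot touching nothing.
It also fails if it takes over 64 s, if anything falls off the work surface, if the arm or the gripper's body presses on something with over 40 N, if the wrist force passes 120 N, or if a joint passes its speed limit or range.

ROBOT

A 7-joint arm with a two-finger parallel gripper is mounted at the origin on the work surface. World frame = base frame: x ahead of the robot, y to its left, z up, the work surface at z = 0. Lengths are in m, angles in rad, forces in N, time in s.
With the tool pointing down it reaches from about 0.35 to 0.9 m from the base axis. Payload 7.2 kg.
Tool frame: the origin (TCP) lies on the centre line of the jaws, within the pads' length; the fingertips stand 14 mm ahead of it and the grasp point (between the pads) lies 5 mm behind it; z points along the fingers, y is the line along which they close (so a half turn about z gives the same grasp; the last joint's range is limited). The gripper opens to 85 mm and grips with 20 to 120 N. Pads are 22 mm wide; open, the fingers measure 114 mm over their backs; the gripper's body (76 mm by 85 mm) begins 54 mm behind the grasp point. The pads swing forward as they close: fully open they stand 13 mm farther back than shut.
Start: joints at [-0.068, 0.411, -0.013, 1.596, 0.006, 1.134, -0.082], TCP at [0.625, -0, 0.217] pointing down, gripper open.
Joint ranges: [-2.95, 2.95], [-0.29, 1.99], [-1.47, 1.44], [0.14, 2.54], [-1.03, 4.17], [0.13, 1.85], [-2.86, 2.86]. Speed limits (rad/s): [2.39, 2.39, 3.01, 3.01, 3.14, 3.14, 3.14].

INTERFACE

Orientations are given as a unit quaternion [w, x, y, z].
In Python, from rig import arm gives the robot as it stands.
- The arm moves only by the tool jog_arm, never from a script. Its argument "series" is a list of rows, each an object with "hand": the finger opening in cm, from 0 to 8.54; "xyz": the shift along the world's x, y, z in cm, a list of three; "yaw": the turn about the world's z in degrees. A call has 1 to 8 rows; each row is the pose to reach, as a shift and turn from the pose commanded when the call began; what a row does not reach only later rows make up. A row lasts 1/12 s, in which the tool goes at most 41.7 mm and 7.16 degrees, less where a joint would pass 70% of its speed; a pose out of reach is approached as far as the arm can. A call with a gripper value outside its range is refused whole. The fingers move at their own pace and stop on an object; the grip force is fixed at half the most. Time passes only in rows, so rows that repeat a pose let the fingers close. It gives the time, the measured TCP pose, the force, the opening and the grip force at its end, in the units of the state.
- arm.get_obs(): the state, without advancing time (a new reading comes with each control period).
- arm.read_camera(name): name is "scene" or "side" or "wrist"; returns a dict with "img" (384x512x3 uint8, red, green, blue), "intrinsics" (3x3 intrinsics, pixels), "D" ([k1, k2, p1, p2, k3] as OpenCV has them; the pictures are not rectified), "rvec" (rotation vector, rad) and "tvec" (3), from world to camera coordinates, as OpenCV has them. Camera axes: x right, y down, z forward; pixel columns grow to the right and rows downward; lengths in m; the calibration is good to about 2 mm. A picture is of the moment at which its call begins. There is no depth.
- arm.close_job(): hands the job in; it is judged then, once.
The state is a dict: "clock": time; "joint_positions": joint angles; "joint_vel": joint speeds; "tau": joint torques, N m; "tool_pos": TCP position; "tcp_rot": TCP orientation; "ft_force": force on the tool from outside, world axes, zero at the start; "moment": the same for the moment, N m; "grip_width": opening from 0.0 (shut) to 1.0 (fully open); "gripper_force": force on a finger pad.
Only numpy, scipy, OpenCV 4.12 (cv2) and the standard library are available. Lean on these libraries where they do the work, as an engineer would, in place of code of your own. Each camera call takes 0.05 s, during which the arm holds its last target. There are 200 camera calls.

## Working session

There is one attempt and no reset: what is moved stays moved. The work goes in short steps, Python scripts to look and compute and a tool call to move; the robot and the scene stay as the last step left them, time stands still between calls to the robot, and variables do not carry over. Pictures are saved under pics/ and viewed, at most 10 in all, crops included, and the job is handed in when it is done.

Besides the shell and the picture viewer there is one more tool, called in YAML: its name, and indented under it one key for each argument. jog_arm: Moves the arm, as the interface text tells. Its arguments: {"type":"object","properties":{"series":{"type":"array","items":{"type":"object","properties":{"hand":{"type":"number"},"xyz":{"type":"array","items":{"type":"number"}},"yaw":{"type":"number"}}}}},"required":["series"]}

```bash
mkdir -p pics
cat > h.py <<'E'
import numpy as np,cv2,pickle
from rig import arm
def grab(n):
    c=arm.read_camera(n); pickle.dump(c,open(f'{n}.pkl','wb')); return c
def load(n): return pickle.load(open(f'{n}.pkl','rb'))
def ray(c,uv):
    K,D=np.array(c['intrinsics'],float),np.array(c['D'],float)
    p=cv2.undistortPoints(np.array(uv,float).reshape(-1,1,2),K,D).reshape(-1,2)
    R=cv2.Rodrigues(np.array(c['rvec'],float))[0];t=np.array(c['tvec'],float).ravel()
    d=np.c_[p,np.ones(len(p))]@R
    return -R.T@t,d
def onz(c,uv,z):
    o,d=ray(c,uv); return o+d*((z-o[2])/d[:,2])[:,None]
def proj(c,P):
    return cv2.projectPoints(np.array(P,float).reshape(-1,3),np.array(c['rvec'],float),np.array(c['tvec'],float),np.array(c['intrinsics'],float),np.array(c['D'],float))[0].reshape(-1,2)
E
python3 - <<'E'
from h import *
for n in('scene','side','wrist'):
    c=grab(n); cv2.imwrite(f'pics/{n}0.png',c['img'][...,::-1])
    print(n,ray(c,[[256,192]]))
print(arm.get_obs())
E
```

```text
scene (array([1.44787335, 0.16896249, 1.33527014]), array([[-0.61459041, -0.01388149, -0.78874487]]))
side (array([ 0.27192865, -0.89229617,  1.10340187]), array([[ 0.11726712,  0.70800446, -0.69641806]]))
wrist (array([0.62394963, 0.07326648, 0.37247284]), array([[-1.63648603e-04, -2.93533186e-01, -9.55961174e-01]]))
{'clock': 0.15, 'joint_positions': array([-0.06818639,  0.4117423 , -0.01270108,  1.59679069,  0.00557786,
        1.13431043, -0.08218825]), 'joint_vel': array([ 1.00688174e-04, -1.75033958e-03, -8.26300764e-05, -3.70290996e-03,
        2.77312175e-04,  3.36411835e-04, -1.62202623e-03]), 'tau': array([ 8.68001844e-04, -6.01035547e+01,  6.82709701e-01, -2.99646127e+01,
        1.39312408e-02,  7.85868731e-03, -1.85852571e-05]), 'tool_pos': array([ 6.24628610e-01, -3.99390548e-05,  2.16755048e-01]), 'tcp_rot': array([-4.04686679e-04,  7.07105911e-01,  7.07107390e-01, -4.53436327e-04]), 'ft_force': array([-0.1658838 ,  0.72858032,  0.0324859 ]), 'moment': array([0.04452724, 0.07285514, 0.00249165]), 'gripper_force': 0.0, 'grip_width': 0.9986784439716156}
```

View pics/scene0.png

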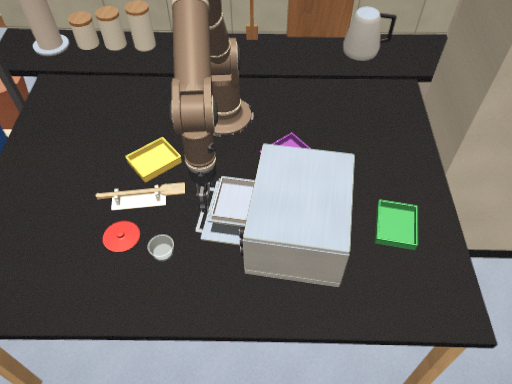

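View pics/side0.png

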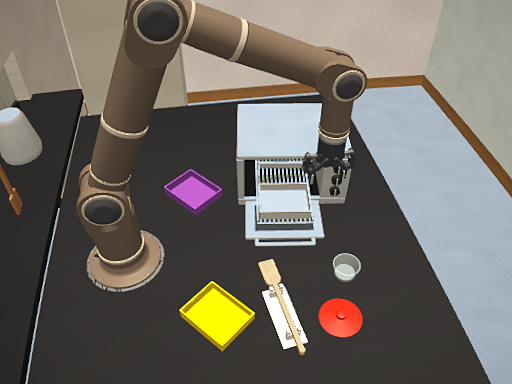

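The silver pan sits at scene (235,200) and side (284,203). Pan decoys are yellow at scene (153,159), purple (290,145) and green (397,223). The spoon is on the white rest at scene (140,192) and side (282,305), with the spoon hanging on the wall at scene (252,20) as its decoy. I choose the silver pan on the rack and the spoon on the rest, and I'll check both in one close crop.

Run:
```python
from h import *
a=load('side')['img'][130:360,230:380]; b=load('scene')['img'][165:265,90:265]
a=cv2.resize(a,None,fx=2.6,fy=2.6,interpolation=cv2.INTER_CUBIC)
b=cv2.resize(b,(400,int(100*400/175)),interpolation=cv2.INTER_CUBIC)
o=np.zeros((598,790,3),np.uint8);o[:a.shape[0],:390]=a[:598];o[:b.shape[0],390:790]=b
w=load('wrist')['img'];w=cv2.resize(w,(400,300));o[240:540,390:790]=w
cv2.imwrite('pics/crop1.png',o[...,::-1])
for n in('scene','side'):
    c=load(n);h=cv2.cvtColor(c['img'],cv2.COLOR_RGB2HSV)
    m=((h[...,0]>8)&(h[...,0]<24)&(h[...,1]>60)&(h[...,2]>110)).astype(np.uint8)
    r=(90,180,100,25) if n=='scene' else (250,255,60,105)
    k=np.zeros_like(m);k[r[1]:r[1]+r[3],r[0]:r[0]+r[2]]=1;m*=k
    nl,L,st,ce=cv2.connectedComponentsWithStats(m);i=1+st[1:,4].argmax()
    print(n,st[i],ce[i])
    ys,xs=np.where(L==i);uv=np.c_[xs,ys]
    P=onz(c,uv,.05)[:,:2];mu=P.mean(0);u=np.linalg.svd(P-mu,full_matrices=False)[2][0];u*=np.sign(u[1])
    s=(P-mu)@u;wd=(P-mu)@np.array([-u[1],u[0]])
    for lo in np.arange(s.min(),s.max(),.03):
        q=(s>=lo)&(s<lo+.03);print(round(lo+.015,3),np.round(P[q].mean(0),4),round(np.ptp(wd[q]),3))
    print(mu,u,np.degrees(np.arctan2(u[1],u[0])),s.min(),s.max(),'tip',mu+u*s.max(),'butt',mu+u*s.min())
```

```text
scene [ 95 182  90  18 524] [146.38167939 190.77290076]
-0.162 [ 0.472  -0.3985] 0.029
-0.132 [ 0.4681 -0.3712] 0.027
-0.102 [ 0.4625 -0.338 ] 0.027
-0.072 [ 0.457  -0.3102] 0.023
-0.042 [ 0.4536 -0.2804] 0.023
-0.012 [ 0.4491 -0.2515] 0.023
0.018 [ 0.4436 -0.2225] 0.02
0.048 [ 0.4405 -0.1889] 0.046
0.078 [ 0.4367 -0.163 ] 0.056
0.108 [ 0.4326 -0.132 ] 0.055
0.138 [ 0.4291 -0.1132] 0.051
[ 0.44781466 -0.23953456] [-0.14626086  0.98924606] 98.41029984790546 -0.17703502478310568 0.13170233522888494 tip [ 0.42855176 -0.10924855] butt [ 0.47370796 -0.41466576]
side [258 259  48  96 815] [279.34969325 296.04907975]
-0.171 [ 0.4701 -0.4067] 0.02
-0.141 [ 0.4655 -0.3762] 0.018
-0.111 [ 0.4622 -0.3483] 0.022
-0.081 [ 0.4572 -0.3178] 0.013
-0.051 [ 0.4529 -0.2882] 0.013
-0.021 [ 0.4484 -0.2581] 0.012
0.009 [ 0.4446 -0.2286] 0.024
0.039 [ 0.4393 -0.1962] 0.046
0.069 [ 0.4359 -0.1696] 0.048
0.099 [ 0.4312 -0.1397] 0.048
0.129 [ 0.4283 -0.1187] 0.048
[ 0.44565892 -0.23811971] [-0.14425982  0.98953985] 98.29441918347393 -0.1855451243603788 0.12727533924285614 tip [ 0.42729821 -0.1121757 ] butt [ 0.47242563 -0.42172401]
```

View pics/crop1.png

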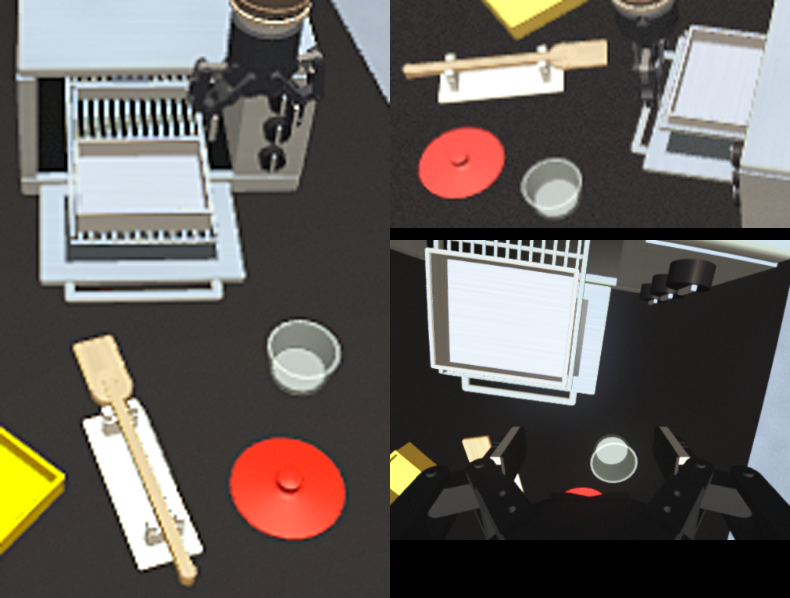

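The crop confirms the wooden spoon in the white rest with its head towards the oven, and the silver pan on the rack between the rails. The ramekin and lid are to the right. Next I enlarge the wrist view to get the pan's corners.

Run:
```python
from h import *
a=load('wrist')['img'][0:220,40:300]
cv2.imwrite('pics/crop2.png',cv2.resize(a,None,fx=2.7,fy=2.7,interpolation=cv2.INTER_CUBIC)[...,::-1])
```

```text
(no output)
```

View pics/crop2.png

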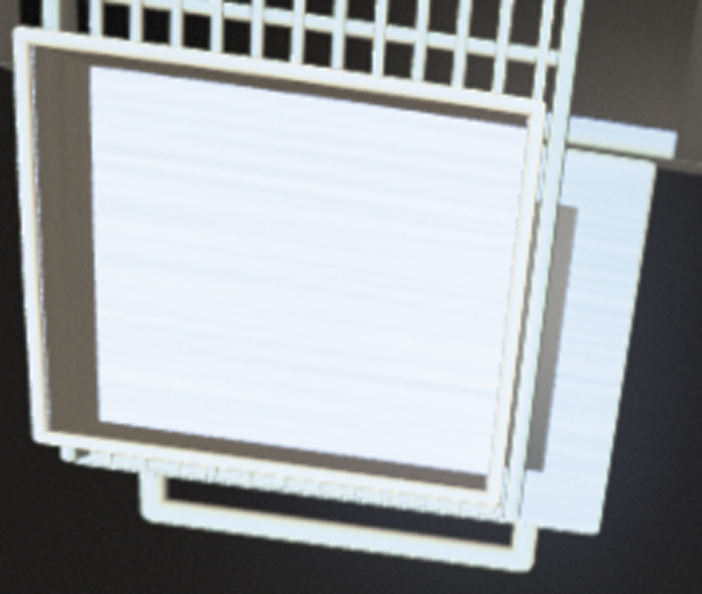

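Crop 2 shows the pan's rim. Outer corners in crop pixels: front-left (35,441), front-right (498,506), rear-left (15,30), rear-right (544,103).

Run:
```python
from h import *
c=load('wrist')
q=np.array([[35,443],[500,507],[15,29],[545,102]])/2.7+[40,0]
P=onz(c,q,.117);print(P)
for a,b in((0,1),(2,3),(0,2),(1,3)):
    d=P[b]-P[a];print(a,b,np.linalg.norm(d),np.degrees(np.arctan2(d[1],d[0])))
print('front mid',(P[0]+P[1])/2,'rear',(P[2]+P[3])/2)
# door plate front edge right corner, handle bar ends
q=np.array([[145,520],[530,570]])/2.7+[40,0]
D=onz(c,q,.036);d=D[1]-D[0];print('handle',D,np.degrees(np.arctan2(d[1],d[0])),D.mean(0))
q=np.array([[520,520],[570,60]])/2.7+[40,0]
R=onz(c,q,.095);d=R[1]-R[0];print('rail',R,np.degrees(np.arctan2(d[1],d[0])))
# oven axis from side view: handle bar
```

```text
[[ 0.43107153  0.02240924  0.117     ]
 [ 0.59445972 -0.0009788   0.117     ]
 [ 0.44984587  0.15142809  0.117     ]
 [ 0.612107    0.12851674  0.117     ]]
0 1 0.1650536321374632 -8.14621012680831
2 3 0.16387069885693295 -8.037060534642675
0 2 0.13037767687139076 81.7206475540475
1 3 0.13069246607262683 82.2397014228398
front mid [0.51276563 0.01071522 0.117     ] rear [0.53097643 0.13997241 0.117     ]
handle [[ 0.41603587 -0.03100734  0.036     ]
 [ 0.59847271 -0.05587423  0.036     ]] -7.761817661397467 [ 0.50725429 -0.04344078  0.036     ]
rail [[ 0.59948918 -0.01259712  0.095     ]
 [ 0.61947203  0.14589943  0.095     ]] 82.81420315296049
```

jog_arm:
  series:
    - {"hand": 8.5,"xyz": [-2,-4,-1],"yaw": 0}
    - {"hand": 8.5,"xyz": [-4,-8,-2],"yaw": 1}
    - {"hand": 8.5,"xyz": [-6,-11,-3],"yaw": 3}
    - {"hand": 8.5,"xyz": [-8,-14,-4],"yaw": 4}
    - {"hand": 8.5,"xyz": [-10,-17,-5],"yaw": 5}
    - {"hand": 8.5,"xyz": [-12,-20,-6],"yaw": 6}
    - {"hand": 8.5,"xyz": [-14,-23,-7],"yaw": 7}
    - {"hand": 8.5,"xyz": [-16,-26,-8],"yaw": 8.35}

```text
clock: 0.82
tool_pos: [0.4637, -0.2612, 0.1369]
tcp_rot: [-0.0, 0.653, 0.757, -0.0]
ft_force: [0.3, -0.5, 0.0]
grip_width: 0.994
gripper_force: 0.0
```

jog_arm:
  series:
    - {"hand": 5,"xyz": [-1.1,-2.3,-2.5],"yaw": 0}
    - {"hand": 5,"xyz": [-1.1,-2.3,-5],"yaw": 0}
    - {"hand": 5,"xyz": [-1.1,-2.3,-7],"yaw": 0}
    - {"hand": 5,"xyz": [-1.1,-2.3,-8.7],"yaw": 0}
    - {"hand": 5,"xyz": [-1.1,-2.3,-9.7],"yaw": 0}
    - {"hand": 4,"xyz": [-1.1,-2.3,-9.7],"yaw": 0}
    - {"hand": 3,"xyz": [-1.1,-2.3,-9.7],"yaw": 0}
    - {"hand": 3,"xyz": [-1.1,-2.3,-9.7],"yaw": 0}

```text
clock: 1.48
tool_pos: [0.4547, -0.2832, 0.0413]
tcp_rot: [0.001, 0.654, 0.757, 0.0]
ft_force: [0.3, -0.2, -0.4]
grip_width: 0.35
gripper_force: 0.0
```

Run:
```python
from h import *
c=grab('wrist');cv2.imwrite('pics/w2.png',c['img'][...,::-1]); grab('side')
print(arm.get_obs()['tool_pos'])
```

```text
[ 0.45482623 -0.28327806  0.04153405]
```

View pics/w2.png

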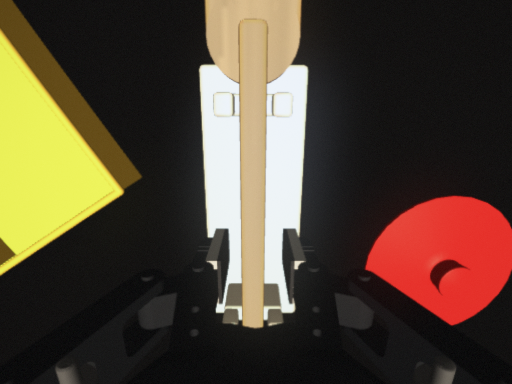

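The wrist view shows the handle at column ~253 between the open fingers (228 and 287, mid 257). The notch cheeks are at rows ~105 and ~316, so I'll work out the rest centre from those.

Run:
```python
from h import *
c=load('wrist')
P=onz(c,[[223,104],[283,104],[231,317],[275,317]],.053);f=P[:2].mean(0);r=P[2:].mean(0)
print(f,r,np.linalg.norm(f-r),(f+r)/2,np.degrees(np.arctan2(*(f-r)[[1,0]])))
print(onz(c,[[253,150],[253,230],[253,290]],.053), 'tilt/dir')
```

```text
[ 0.4416279  -0.20953012  0.053     ] [ 0.45994546 -0.33640207  0.053     ] 0.12818746471488057 [ 0.45078668 -0.27296609  0.053     ] 98.21549983994208
[[ 0.44489921 -0.23214952  0.053     ]
 [ 0.45136074 -0.27688885  0.053     ]
 [ 0.45706521 -0.31642162  0.053     ]] tilt/dir
```

jog_arm:
  series:
    - {"hand": 3,"xyz": [-0.2,0.2,-0.1],"yaw": 0}
    - {"hand": 3,"xyz": [-0.2,0.2,-0.1],"yaw": 0}
    - {"hand": 2,"xyz": [-0.2,0.2,-0.1],"yaw": 0}
    - {"hand": 1.4,"xyz": [-0.2,0.2,-0.1],"yaw": 0}
    - {"hand": 0.5,"xyz": [-0.2,0.2,-0.1],"yaw": 0}
    - {"hand": 0,"xyz": [-0.2,0.2,-0.1],"yaw": 0}
    - {"hand": 0,"xyz": [-0.2,0.2,-0.1],"yaw": 0}
    - {"hand": 0,"xyz": [-0.2,0.2,-0.1],"yaw": 0}

```text
clock: 2.25
tool_pos: [0.452, -0.281, 0.0393]
tcp_rot: [-0.0, 0.654, 0.757, -0.0]
ft_force: [-0.1, 0.7, -0.5]
grip_width: 0.003
gripper_force: 0.0
```

Run:
```python
from h import *
a=grab('wrist')['img'];b=grab('side')['img'][225:375,220:370]
o=np.zeros((384,800,3),np.uint8);o[:,:416]=a[:,48:464];o[:,416:]=cv2.resize(b,(384,384),interpolation=cv2.INTER_CUBIC)
cv2.imwrite('pics/w3.png',o[...,::-1]);print(arm.get_obs())
```

```text
{'clock': 2.35, 'joint_positions': array([ 0.42960582,  0.48131775,  0.0457236 ,  1.98720937, -0.03396338,
        0.67379037,  0.64234343]), 'joint_vel': array([-0.00184508, -0.00018683,  0.00015511,  0.00018819,  0.00213741,
       -0.00113754, -0.00012518]), 'tau': array([ 1.35111335e-03, -5.53172886e+01,  1.62387572e+00, -2.06231225e+01,
        9.65978543e-03,  1.85561890e-03,  1.11919519e-04]), 'tool_pos': array([ 0.45199316, -0.28103425,  0.03938872]), 'tcp_rot': array([-1.03538500e-05,  6.53780187e-01,  7.56684523e-01,  1.14550689e-05]), 'ft_force': array([0.23552716, 0.51386481, 0.15784329]), 'moment': array([ 0.02194194, -0.01176613,  0.02754811]), 'gripper_force': 0.0, 'grip_width': 0.00076649626242973}
```

View pics/w3.png

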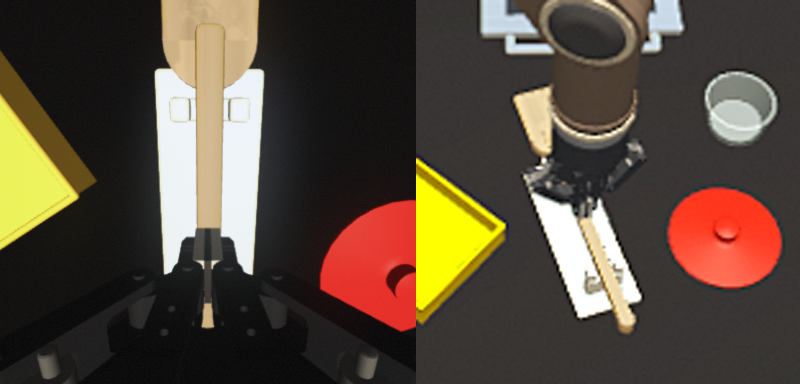

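Run:
```python
from h import *
for n in('wrist','side'):
    c=load(n);o,_=ray(c,[[256,192]]);print(n,o)
    for z in(.0253,.0393,.0443,.053,.07,.09): print(z,proj(c,[[.452,-.281,z],[.4505,-.270,z]]).round(0).tolist())
    print('post',proj(c,[[.4418,-.2118,.053],[.4622,-.3503,.053]]),proj(c,[[.452,-.281,.008]]))
a=load('wrist')['img'][200:384,190:330]
cv2.imwrite('pics/w4.png',cv2.resize(a,None,fx=3.2,fy=3.2,interpolation=cv2.INTER_CUBIC)[...,::-1])
```

```text
wrist [ 0.44049319 -0.20853039  0.19521939]
0.0253 [[257.0, 223.0], [257.0, 207.0]]
0.0393 [[257.0, 232.0], [257.0, 215.0]]
0.0443 [[257.0, 235.0], [257.0, 218.0]]
0.053 [[257.0, 242.0], [257.0, 224.0]]
0.07 [[257.0, 258.0], [258.0, 238.0]]
0.09 [[258.0, 281.0], [258.0, 259.0]]
post [[257.34437124 114.11672341]
 [257.01882845 340.2043996 ]] [[256.86331373 213.1897882 ]]
side [ 0.27192865 -0.89229617  1.10340187]
0.0253 [[284.0, 312.0], [282.0, 309.0]]
0.0393 [[284.0, 310.0], [283.0, 306.0]]
0.0443 [[284.0, 309.0], [283.0, 305.0]]
0.053 [[284.0, 307.0], [283.0, 304.0]]
0.07 [[284.0, 304.0], [283.0, 300.0]]
0.09 [[285.0, 300.0], [283.0, 296.0]]
post [[275.67009021 286.48033522]
 [293.34070588 329.03273205]] [[283.39375164 315.41847404]]
```

View pics/w4.png

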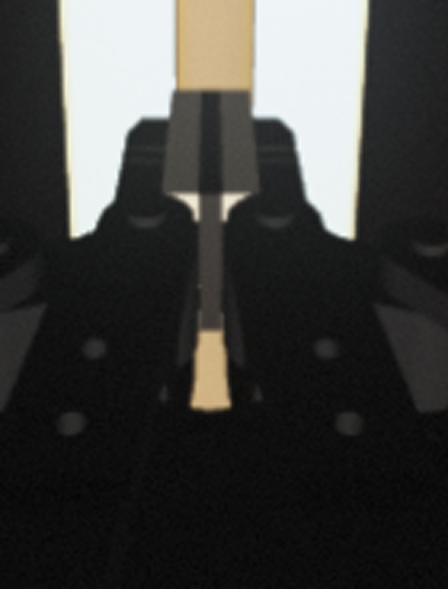

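The fingers have closed above the handle: fingertips at row ~228, where z=0.025 would put them at row 207. I'll check the height scale against the known foot and handle widths.

Run:
```python
from h import *
c=load('wrist');im=c['img'].astype(int)
h=cv2.cvtColor(c['img'],cv2.COLOR_RGB2HSV)
for r in(140,170,200):
    w=np.where((h[r,:,1]<60)&(h[r,:,2]>140))[0]; w=w[(w>150)&(w<360)]
    t=np.where((h[r,:,0]>8)&(h[r,:,0]<24)&(h[r,:,1]>80)&(h[r,:,2]>110))[0];t=t[(t>225)&(t<290)]
    F=onz(c,[[w[0]-.5,r],[w[-1]+.5,r]],.008);S=onz(c,[[t[0]-.5,r],[t[-1]+.5,r]],.053)
    print(r,w[0],w[-1],t[0],t[-1],'foot70:',np.linalg.norm(F[1]-F[0]),'handle14:',np.linalg.norm(S[1]-S[0]))
# foot front edge row and along-length
col=212;rr=np.where((h[:,col,1]<60)&(h[:,col,2]>140))[0];print(rr[:3],rr[-3:],onz(c,[[col,rr[0]]],.008))
print('exp foot front',proj(c,[[.452-.095*.145,-.281+.095*.989,.008]]))
print(c['intrinsics'],c['D'])
```

```text
140 206 308 245 269 foot70: 0.06867206700590008 handle14: 0.012648915593416658
170 207 306 245 268 foot70: 0.06873212631351162 handle14: 0.012518572369368422
200 209 304 245 268 foot70: 0.06813802853026169 handle14: 0.012928145677057712
[69 70 71] [271 272 273] [[ 0.41019122 -0.18986975  0.008     ]]
exp foot front [[257.09597204  71.07287079]]
[[278.60041934   0.         255.30814691]
 [  0.         278.60041934 190.83929366]
 [  0.           0.           1.        ]] [-0.03278379  0.          0.          0.          0.        ]
```

Run:
```python
from h import *
c=grab('scene');a=c['img'][160:230,80:210].copy()
for z in(.0253,.0393,.053): print(z,proj(c,[[.452,-.281,z]]).round(1))
print(proj(c,[[.452,-.281,.098],[.4277,-.1128,.045]]))
cv2.imwrite('pics/s5.png',cv2.resize(a,None,fx=6,fy=6,interpolation=cv2.INTER_CUBIC)[...,::-1])
```

```text
0.0253 [[136.  195.8]]
0.0393 [[135.2 193.4]]
0.053 [[134.4 191. ]]
[[131.58730214 182.91022784]
 [183.41882281 187.68321264]]
```

View pics/s5.png

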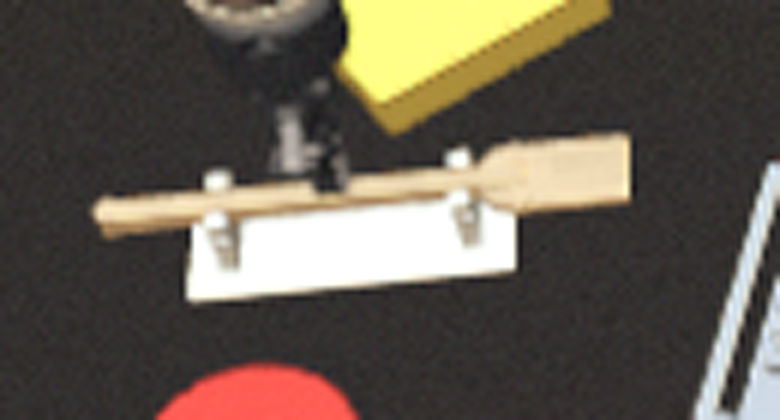

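The scene crop shows the closed fingertips at pixel (135,191), which is at the handle's top (z≈0.054). The pads are therefore about 28 mm higher than the TCP reading suggests. I'll reopen, go down by that much and close again, watching the force.

jog_arm:
  series:
    - {"hand": 4,"xyz": [0,0,0.3],"yaw": 0}
    - {"hand": 4,"xyz": [0,0,0.3],"yaw": 0}
    - {"hand": 4,"xyz": [0,0,0.3],"yaw": 0}
    - {"hand": 4,"xyz": [0,0,0.3],"yaw": 0}
    - {"hand": 4,"xyz": [0,0,-0.4],"yaw": 0}
    - {"hand": 4,"xyz": [0,0,-0.8],"yaw": 0}
    - {"hand": 4,"xyz": [0,0,-1.2],"yaw": 0}
    - {"hand": 4,"xyz": [0,0,-1.2],"yaw": 0}

```text
clock: 3.07
tool_pos: [0.4513, -0.2806, 0.0262]
tcp_rot: [-0.001, 0.654, 0.757, -0.0]
ft_force: [-0.4, -1.3, 0.6]
grip_width: 0.464
gripper_force: 0.0
```

Run:
```python
from h import *
a=grab('wrist')['img'][120:384,120:400];b=grab('scene')['img'][160:230,80:210]
b=cv2.resize(b,(400,215),interpolation=cv2.INTER_CUBIC)
o=np.zeros((528,800,3),np.uint8);a=cv2.resize(a,(400,377));o[:377,:400]=a;o[:215,400:]=b
cv2.imwrite('pics/w6.png',o[...,::-1]);print(arm.get_obs()['tool_pos'],arm.get_obs()['ft_force'])
```

```text
[ 0.45173382 -0.28089632  0.0269498 ] [-0.34837026 -0.47991522  0.05003633]
```

View pics/w6.png

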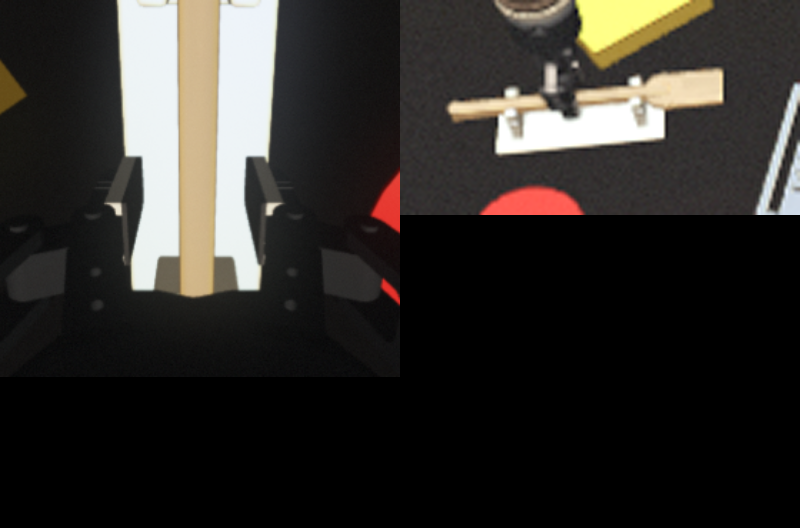

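The fingers straddle the handle and are centred on it: wrist crop pads at columns ~130 and ~265, handle at 197. In the scene view the near finger now overlaps the handle, but the tips are still about 3 cm too high, so I continue down.

jog_arm:
  series:
    - {"hand": 4,"xyz": [0,0,-0.3],"yaw": 0}
    - {"hand": 4,"xyz": [0,0,-0.6],"yaw": 0}
    - {"hand": 4,"xyz": [0,0,-0.9],"yaw": 0}
    - {"hand": 4,"xyz": [0,0,-1.2],"yaw": 0}
    - {"hand": 4,"xyz": [0,0,-1.2],"yaw": 0}

```text
clock: 3.58
tool_pos: [0.4516, -0.2808, 0.0147]
tcp_rot: [-0.0, 0.654, 0.757, -0.0]
ft_force: [-0.0, 0.1, -0.6]
grip_width: 0.472
gripper_force: 0.0
```

jog_arm:
  series:
    - {"hand": 3,"xyz": [0,0,0],"yaw": 0}
    - {"hand": 2,"xyz": [0,0,0],"yaw": 0}
    - {"hand": 1,"xyz": [0,0,0],"yaw": 0}
    - {"hand": 0.5,"xyz": [0,0,0],"yaw": 0}
    - {"hand": 0,"xyz": [0,0,0],"yaw": 0}
    - {"hand": 0,"xyz": [0,0,0],"yaw": 0}

```text
clock: 4.08
tool_pos: [0.4522, -0.2811, 0.0157]
tcp_rot: [0.0, 0.654, 0.757, 0.0]
ft_force: [-1.0, 0.5, 2.6]
grip_width: 0.149
gripper_force: 59.0
```

Gripped: opening 12.7 mm, grip force 59 N. I lift, turn -16.35° to line up with the rack axis, and move behind the pan.

jog_arm:
  series:
    - {"hand": 0,"xyz": [0,0,1],"yaw": 0}
    - {"hand": 0,"xyz": [0,0,2.5],"yaw": 0}
    - {"hand": 0,"xyz": [0,0,4.5],"yaw": 0}
    - {"hand": 0,"xyz": [0.8,1,5.6],"yaw": -4}
    - {"hand": 0,"xyz": [1.7,3,5.6],"yaw": -8}
    - {"hand": 0,"xyz": [2.6,5,5.6],"yaw": -12}
    - {"hand": 0,"xyz": [3.3,7.4,5.6],"yaw": -16.35}
    - {"hand": 0,"xyz": [3.3,7.4,5.6],"yaw": -16.35}

```text
clock: 4.75
tool_pos: [0.4868, -0.2015, 0.0719]
tcp_rot: [-0.001, 0.754, 0.657, 0.001]
ft_force: [0.4, -0.3, -1.7]
grip_width: 0.148
gripper_force: 58.7
```

Run:
```python
from h import *
a=grab('wrist')['img'];b=grab('side')['img'][160:320,200:360];s=grab('scene')['img'][150:250,110:270]
o=np.zeros((600,800,3),np.uint8);o[:300,:400]=cv2.resize(a,(400,300));o[:400,400:]=cv2.resize(b,(400,400),interpolation=cv2.INTER_CUBIC);o[300:550,:400]=cv2.resize(s,(400,250),interpolation=cv2.INTER_CUBIC)
cv2.imwrite('pics/p7.png',o[...,::-1])
ob=arm.get_obs();print(ob['tool_pos'],ob['ft_force'],ob['grip_width'])
u=np.array([.139,.990]);g=ob['tool_pos'][:2]
for n in('side','scene','wrist'):
    c=load(n);h=cv2.cvtColor(c['img'],cv2.COLOR_RGB2HSV)
    m=((h[...,0]>8)&(h[...,0]<24)&(h[...,1]>60)&(h[...,2]>110)).astype(np.uint8)
    t=np.r_[g+u*.17,.101];e=proj(c,[t])[0]
    L=cv2.connectedComponentsWithStats(m)[1]
    p=proj(c,[np.r_[g+u*.145,.106]])[0].round().astype(int);i=L[p[1],p[0]]
    ys,xs=np.where(L==i)
    P=onz(c,np.c_[xs,ys],.106)[:,:2];s=(P-g)@u;w=(P-g)@np.array([u[1],-u[0]])
    q=(s>.115)&(s<.175)
    print(n,'lab',i,'exp tip',e,'s max',s.max(),'head lateral',w[q].min(),w[q].max(),'slope',np.polyfit(s[s>.05],w[s>.05],1))
```

```text
[ 0.48488858 -0.20711895  0.07177087] [-0.28455305 -0.76911296 -1.08422178] 0.1504680220080651
side lab 0 exp tip [286.84992733 227.03909429] s max 2.2494113752280143 head lateral -0.896756163829195 0.7258010617097819 slope [ 0.02438169 -0.09766208]
scene lab 69 exp tip [200.5381646  196.45728951] s max 0.17661217237422738 head lateral -0.02550901356180689 0.028579875056223725 slope [-0.0073715   0.00231697]
wrist lab 1 exp tip [ 255.21667585 -151.08405999] s max 0.11869202021384181 head lateral -0.02206458768236741 0.022685058286197723 slope [0.00125404 0.00017715]
```

View pics/p7.png

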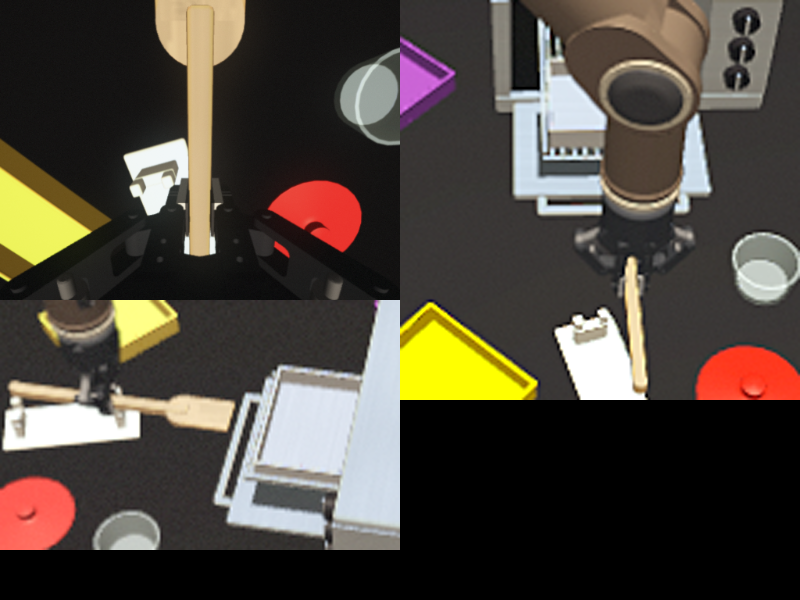

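The spoon is held straight in both views: its head points along the rack axis, and its tip is at crop pixel (233,415), short of the pan. The tip is about 46 mm from the pan front, so I approach gently.

jog_arm:
  series:
    - {"hand": 0,"xyz": [0.1,1.2,0],"yaw": 0}
    - {"hand": 0,"xyz": [0.2,2.4,0],"yaw": 0}
    - {"hand": 0,"xyz": [0.2,3.2,0],"yaw": 0}
    - {"hand": 0,"xyz": [0.25,3.5,0],"yaw": 0}
    - {"hand": 0,"xyz": [0.25,3.5,0],"yaw": 0}

```text
clock: 5.32
tool_pos: [0.4876, -0.1708, 0.0714]
tcp_rot: [-0.0, 0.754, 0.657, 0.0]
ft_force: [0.7, -0.9, -0.5]
grip_width: 0.152
gripper_force: 58.7
```

jog_arm:
  series:
    - {"hand": 0,"xyz": [0.05,0.3,0],"yaw": 0}
    - {"hand": 0,"xyz": [0.1,0.6,0],"yaw": 0}
    - {"hand": 0,"xyz": [0.1,0.8,0],"yaw": 0}
    - {"hand": 0,"xyz": [0.14,1.0,0],"yaw": 0}
    - {"hand": 0,"xyz": [0.14,1.0,0],"yaw": 0}

```text
clock: 5.73
tool_pos: [0.489, -0.1617, 0.0714]
tcp_rot: [-0.0, 0.755, 0.656, 0.0]
ft_force: [0.4, -0.1, -1.1]
grip_width: 0.147
gripper_force: 58.7
```

jog_arm:
  series:
    - {"hand": 0,"xyz": [0.05,0.3,0],"yaw": 0}
    - {"hand": 0,"xyz": [0.08,0.6,0],"yaw": 0}
    - {"hand": 0,"xyz": [0.11,0.8,0],"yaw": 0}
    - {"hand": 0,"xyz": [0.14,1.0,0],"yaw": 0}
    - {"hand": 0,"xyz": [0.14,1.0,0],"yaw": 0}

```text
clock: 6.15
tool_pos: [0.4904, -0.1517, 0.0714]
tcp_rot: [0.0, 0.755, 0.656, 0.0]
ft_force: [1.1, 0.1, -0.4]
grip_width: 0.155
gripper_force: 58.7
```

```bash
cat > pan.py <<'E'
from h import *
# pan rear-rim / front-rim edges from scene view along the rack axis (numeric)
c=grab('scene');ob=arm.get_obs();u=np.array([.139,.990])
print(ob['tool_pos'],ob['ft_force'])
h=cv2.cvtColor(c['img'],cv2.COLOR_RGB2HSV)
for off in(-.06,-.04,.04,.06):
    b=np.array([.5128,.0107])+off*np.array([u[1],-u[0]])
    s=np.arange(-.03,.16,.003)
    p=proj(c,np.c_[b+s[:,None]*u,np.full(len(s),.117)])
    g=cv2.remap(c['img'],p[:,0].astype(np.float32)[:,None],p[:,1].astype(np.float32)[:,None],cv2.INTER_LINEAR).reshape(-1,3).mean(1)
    print(off,g.astype(int).tolist())
E
python3 pan.py
```

```text
[ 0.49035559 -0.15166042  0.07138895] [-0.20722593  0.16699069 -0.39071776]
-0.06 [51, 49, 48, 47, 48, 49, 56, 111, 160, 174, 166, 163, 169, 174, 228, 130, 135, 145, 144, 138, 141, 147, 149, 149, 146, 145, 146, 144, 137, 140, 143, 148, 150, 147, 145, 147, 147, 137, 139, 142, 146, 149, 148, 145, 147, 149, 142, 139, 143, 143, 162, 216, 220, 220, 218, 218, 218, 217, 217, 218, 218, 219, 219, 219]
-0.04 [46, 47, 49, 51, 51, 48, 45, 133, 194, 214, 216, 208, 209, 215, 224, 140, 149, 206, 229, 228, 228, 229, 231, 231, 230, 229, 228, 228, 228, 230, 229, 229, 230, 231, 231, 230, 228, 229, 231, 232, 231, 230, 229, 229, 231, 230, 230, 230, 229, 216, 204, 214, 218, 220, 216, 217, 218, 217, 216, 217, 217, 217, 218, 218]
0.04 [189, 207, 202, 119, 65, 61, 58, 127, 198, 204, 201, 185, 203, 210, 223, 144, 163, 212, 229, 229, 228, 228, 229, 229, 229, 228, 228, 229, 229, 228, 229, 230, 229, 230, 229, 228, 228, 228, 228, 227, 229, 229, 229, 230, 231, 228, 228, 229, 230, 219, 205, 214, 215, 216, 214, 215, 215, 214, 215, 216, 216, 217, 216, 216]
0.06 [203, 219, 211, 117, 53, 50, 67, 135, 216, 211, 215, 212, 206, 221, 207, 149, 145, 219, 229, 229, 229, 229, 229, 229, 229, 229, 229, 229, 231, 230, 231, 231, 229, 229, 229, 228, 229, 228, 228, 229, 229, 229, 229, 228, 230, 228, 228, 229, 229, 217, 202, 215, 215, 215, 214, 216, 216, 217, 217, 217, 217, 218, 218, 217]
```

jog_arm:
  series:
    - {"hand": 0,"xyz": [0.03,0.2,0],"yaw": 0}
    - {"hand": 0,"xyz": [0.06,0.4,0],"yaw": 0}
    - {"hand": 0,"xyz": [0.08,0.6,0],"yaw": 0}
    - {"hand": 0,"xyz": [0.11,0.8,0],"yaw": 0}
    - {"hand": 0,"xyz": [0.14,1.0,0],"yaw": 0}
    - {"hand": 0,"xyz": [0.14,1.0,0],"yaw": 0}

```text
clock: 6.7
tool_pos: [0.4918, -0.1414, 0.0714]
tcp_rot: [-0.0, 0.755, 0.656, 0.0]
ft_force: [-0.2, -0.3, -1.5]
grip_width: 0.148
gripper_force: 58.7
```

```bash
cat > pan.py <<'E'
from h import *
c=grab('scene');ob=arm.get_obs();u=np.array([.139,.990]);n=np.array([u[1],-u[0]])
d=ob['tool_pos'][:2]-[.5128,.0107]
print('tool',ob['tool_pos'].round(4),'F',ob['ft_force'].round(2),'tip s,lat',(d@u+.173).round(4),(d@n).round(4))
for off in(-.045,.045,.06):
    b=np.array([.5128,.0107])+off*n;s=np.arange(-.01,.12,.0005)
    p=proj(c,np.c_[b+s[:,None]*u,np.full(len(s),.117)]).astype(np.float32)
    g=cv2.remap(c['img'],p[:,:1],p[:,1:],cv2.INTER_LINEAR).reshape(-1,3).mean(1)
    k=np.gradient(cv2.GaussianBlur(g[None],(0,0),3)[0]);i=k[:].argmin();print(off,'rim inner edge s',s[i].round(4),k[i].round(1))
E
python3 pan.py
```

```text
tool [ 0.4918 -0.1414  0.0714] F [ 0.01  0.87 -0.76] tip s,lat 0.0195 0.0004
-0.045 rim inner edge s 0.0235 -11.0
0.045 rim inner edge s 0.0245 -7.6
0.06 rim inner edge s 0.024 -8.1
```

The pan moved with the spoon: its rim went from s≈0.0135 to 0.024. Next come taps with a clear withdrawal between them. Nothing can touch the stop before tip s≈0.08.

jog_arm:
  series:
    - {"hand": 0,"xyz": [-0.17,-1.2,0],"yaw": 0}
    - {"hand": 0,"xyz": [-0.28,-2.0,0],"yaw": 0}
    - {"hand": 0,"xyz": [-0.28,-2.0,0],"yaw": 0}
    - {"hand": 0,"xyz": [-0.11,-0.8,0],"yaw": 0}
    - {"hand": 0,"xyz": [0,0,0],"yaw": 0}
    - {"hand": 0,"xyz": [0.06,0.4,0],"yaw": 0}
    - {"hand": 0,"xyz": [0.11,0.8,0],"yaw": 0}
    - {"hand": 0,"xyz": [0.18,1.3,0],"yaw": 0}

```text
clock: 7.42
tool_pos: [0.4935, -0.129, 0.0714]
tcp_rot: [0.0, 0.755, 0.656, -0.0]
ft_force: [0.2, -2.1, -0.1]
grip_width: 0.153
gripper_force: 58.7
```

```bash
python3 pan.py
```

```text
tool [ 0.4937 -0.1277  0.0714] F [ 0.41  0.27 -0.64] tip s,lat 0.0333 0.0004
-0.045 rim inner edge s 0.0365 -6.8
0.045 rim inner edge s 0.0355 -10.3
0.06 rim inner edge s 0.035 -9.1
```

jog_arm:
  series:
    - {"hand": 0,"xyz": [-0.17,-1.2,0],"yaw": 0}
    - {"hand": 0,"xyz": [-0.28,-2.0,0],"yaw": 0}
    - {"hand": 0,"xyz": [-0.28,-2.0,0],"yaw": 0}
    - {"hand": 0,"xyz": [-0.11,-0.8,0],"yaw": 0}
    - {"hand": 0,"xyz": [0,0,0],"yaw": 0}
    - {"hand": 0,"xyz": [0.06,0.4,0],"yaw": 0}
    - {"hand": 0,"xyz": [0.11,0.8,0],"yaw": 0}
    - {"hand": 0,"xyz": [0.18,1.3,0],"yaw": 0}

```text
clock: 8.13
tool_pos: [0.4953, -0.1161, 0.0714]
tcp_rot: [0.0, 0.755, 0.656, -0.0]
ft_force: [-0.7, -1.5, -0.4]
grip_width: 0.15
gripper_force: 58.7
```

```bash
python3 pan.py
```

```text
tool [ 0.4955 -0.1148  0.0714] F [ 0.16 -0.35 -1.28] tip s,lat 0.0464 0.0003
-0.045 rim inner edge s 0.048 -7.5
0.045 rim inner edge s 0.0485 -9.3
0.06 rim inner edge s 0.0485 -8.9
```

jog_arm:
  series:
    - {"hand": 0,"xyz": [-0.17,-1.2,0],"yaw": 0}
    - {"hand": 0,"xyz": [-0.28,-2.0,0],"yaw": 0}
    - {"hand": 0,"xyz": [-0.28,-2.0,0],"yaw": 0}
    - {"hand": 0,"xyz": [-0.11,-0.8,0],"yaw": 0}
    - {"hand": 0,"xyz": [0,0,0],"yaw": 0}
    - {"hand": 0,"xyz": [0.06,0.4,0],"yaw": 0}
    - {"hand": 0,"xyz": [0.11,0.8,0],"yaw": 0}
    - {"hand": 0,"xyz": [0.17,1.2,0],"yaw": 0}

```text
clock: 8.85
tool_pos: [0.497, -0.1039, 0.0714]
tcp_rot: [0.0, 0.755, 0.656, -0.0]
ft_force: [0.2, -2.4, -0.7]
grip_width: 0.15
gripper_force: 58.7
```

jog_arm:
  series:
    - {"hand": 0,"xyz": [-0.17,-1.2,0],"yaw": 0}
    - {"hand": 0,"xyz": [-0.28,-2.0,0],"yaw": 0}
    - {"hand": 0,"xyz": [-0.28,-2.0,0],"yaw": 0}
    - {"hand": 0,"xyz": [-0.11,-0.8,0],"yaw": 0}
    - {"hand": 0,"xyz": [0,0,0],"yaw": 0}
    - {"hand": 0,"xyz": [0.06,0.4,0],"yaw": 0}
    - {"hand": 0,"xyz": [0.11,0.8,0],"yaw": 0}
    - {"hand": 0,"xyz": [0.15,1.1,0],"yaw": 0}

```text
clock: 9.52
tool_pos: [0.4985, -0.0927, 0.0714]
tcp_rot: [0.0, 0.755, 0.656, -0.0]
ft_force: [-0.4, -2.3, -0.4]
grip_width: 0.154
gripper_force: 58.7
```

```bash
python3 pan.py
```

```text
tool [ 0.4986 -0.0922  0.0714] F [ 0.75 -0.23 -0.99] tip s,lat 0.0692 0.0003
-0.045 rim inner edge s 0.072 -7.8
0.045 rim inner edge s 0.072 -8.0
0.06 rim inner edge s 0.072 -6.1
```

jog_arm:
  series:
    - {"hand": 0,"xyz": [-0.17,-1.2,0],"yaw": 0}
    - {"hand": 0,"xyz": [-0.28,-2.0,0],"yaw": 0}
    - {"hand": 0,"xyz": [-0.28,-2.0,0],"yaw": 0}
    - {"hand": 0,"xyz": [-0.11,-0.8,0],"yaw": 0}
    - {"hand": 0,"xyz": [0,0,0],"yaw": 0}
    - {"hand": 0,"xyz": [0.03,0.2,0],"yaw": 0}
    - {"hand": 0,"xyz": [0.06,0.4,0],"yaw": 0}
    - {"hand": 0,"xyz": [0.06,0.4,0],"yaw": 0}

```text
clock: 10.23
tool_pos: [0.4992, -0.0886, 0.0714]
tcp_rot: [-0.0, 0.754, 0.656, 0.0]
ft_force: [-1.0, -0.2, -1.1]
grip_width: 0.147
gripper_force: 58.7
```

jog_arm:
  series:
    - {"hand": 0,"xyz": [0.03,0.2,0],"yaw": 0}
    - {"hand": 0,"xyz": [0.06,0.4,0],"yaw": 0}
    - {"hand": 0,"xyz": [0.06,0.4,0],"yaw": 0}

```text
clock: 10.48
tool_pos: [0.4997, -0.0849, 0.0714]
tcp_rot: [-0.0, 0.755, 0.656, 0.0]
ft_force: [0.3, -0.9, -1.1]
grip_width: 0.152
gripper_force: 58.7
```

jog_arm:
  series:
    - {"hand": 0,"xyz": [0.03,0.2,0],"yaw": 0}
    - {"hand": 0,"xyz": [0.05,0.35,0],"yaw": 0}
    - {"hand": 0,"xyz": [0.05,0.35,0],"yaw": 0}

```text
clock: 10.73
tool_pos: [0.5003, -0.0812, 0.0714]
tcp_rot: [-0.0, 0.755, 0.656, 0.0]
ft_force: [-0.5, 0.1, -0.3]
grip_width: 0.153
gripper_force: 58.7
```

Tap done without meeting the stop. Next tap.

jog_arm:
  series:
    - {"hand": 0,"xyz": [-0.17,-1.2,0],"yaw": 0}
    - {"hand": 0,"xyz": [-0.28,-2.0,0],"yaw": 0}
    - {"hand": 0,"xyz": [-0.28,-2.0,0],"yaw": 0}
    - {"hand": 0,"xyz": [-0.11,-0.8,0],"yaw": 0}
    - {"hand": 0,"xyz": [0,0,0],"yaw": 0}
    - {"hand": 0,"xyz": [0.03,0.2,0],"yaw": 0}
    - {"hand": 0,"xyz": [0.06,0.4,0],"yaw": 0}
    - {"hand": 0,"xyz": [0.06,0.4,0],"yaw": 0}

```text
clock: 11.4
tool_pos: [0.5009, -0.077, 0.0714]
tcp_rot: [-0.0, 0.754, 0.656, 0.0]
ft_force: [-0.4, 0.1, -0.9]
grip_width: 0.151
gripper_force: 58.7
```

jog_arm:
  series:
    - {"hand": 0,"xyz": [0.03,0.2,0],"yaw": 0}
    - {"hand": 0,"xyz": [0.06,0.4,0],"yaw": 0}
    - {"hand": 0,"xyz": [0.06,0.4,0],"yaw": 0}

```text
clock: 11.65
tool_pos: [0.5014, -0.0734, 0.0714]
tcp_rot: [-0.0, 0.755, 0.656, 0.0]
ft_force: [0.2, 0.2, -1.3]
grip_width: 0.15
gripper_force: 58.7
```

jog_arm:
  series:
    - {"hand": 0,"xyz": [0.03,0.2,0],"yaw": 0}
    - {"hand": 0,"xyz": [0.05,0.35,0],"yaw": 0}
    - {"hand": 0,"xyz": [0.05,0.35,0],"yaw": 0}

```text
clock: 11.9
tool_pos: [0.502, -0.0697, 0.0714]
tcp_rot: [-0.0, 0.755, 0.656, 0.0]
ft_force: [-0.1, -0.4, 0.1]
grip_width: 0.155
gripper_force: 58.7
```

```bash
python3 pan.py
```

```text
tool [ 0.502  -0.0697  0.0714] F [ 0.34  0.47 -0.66] tip s,lat 0.0919 0.0005
-0.045 rim inner edge s 0.0955 -8.5
0.045 rim inner edge s 0.0155 -6.9
0.06 rim inner edge s 0.015 -5.8
```

Rim at 0.0955 with the tip at 0.092, so the pan is still following the spoon. Next tap.

jog_arm:
  series:
    - {"hand": 0,"xyz": [-0.17,-1.2,0],"yaw": 0}
    - {"hand": 0,"xyz": [-0.28,-2.0,0],"yaw": 0}
    - {"hand": 0,"xyz": [-0.28,-2.0,0],"yaw": 0}
    - {"hand": 0,"xyz": [-0.11,-0.8,0],"yaw": 0}
    - {"hand": 0,"xyz": [0,0,0],"yaw": 0}
    - {"hand": 0,"xyz": [0.03,0.2,0],"yaw": 0}
    - {"hand": 0,"xyz": [0.06,0.4,0],"yaw": 0}
    - {"hand": 0,"xyz": [0.06,0.4,0],"yaw": 0}

```text
clock: 12.62
tool_pos: [0.5025, -0.0656, 0.0714]
tcp_rot: [-0.0, 0.754, 0.656, -0.0]
ft_force: [-0.5, 0.1, -1.2]
grip_width: 0.149
gripper_force: 58.7
```

jog_arm:
  series:
    - {"hand": 0,"xyz": [0.03,0.2,0],"yaw": 0}
    - {"hand": 0,"xyz": [0.06,0.4,0],"yaw": 0}
    - {"hand": 0,"xyz": [0.06,0.4,0],"yaw": 0}

```text
clock: 12.87
tool_pos: [0.5031, -0.0619, 0.0714]
tcp_rot: [-0.0, 0.755, 0.656, 0.0]
ft_force: [-0.3, 0.5, 0.2]
grip_width: 0.154
gripper_force: 58.7
```

jog_arm:
  series:
    - {"hand": 0,"xyz": [0.03,0.2,0],"yaw": 0}
    - {"hand": 0,"xyz": [0.05,0.35,0],"yaw": 0}
    - {"hand": 0,"xyz": [0.05,0.35,0],"yaw": 0}

```text
clock: 13.12
tool_pos: [0.5037, -0.0582, 0.0714]
tcp_rot: [-0.0, 0.755, 0.656, 0.0]
ft_force: [0.2, 0.5, -0.9]
grip_width: 0.15
gripper_force: 58.7
```

jog_arm:
  series:
    - {"hand": 0,"xyz": [-0.17,-1.2,0],"yaw": 0}
    - {"hand": 0,"xyz": [-0.28,-2.0,0],"yaw": 0}
    - {"hand": 0,"xyz": [-0.28,-2.0,0],"yaw": 0}
    - {"hand": 0,"xyz": [-0.11,-0.8,0],"yaw": 0}
    - {"hand": 0,"xyz": [0,0,0],"yaw": 0}
    - {"hand": 0,"xyz": [0.03,0.2,0],"yaw": 0}
    - {"hand": 0,"xyz": [0.06,0.4,0],"yaw": 0}
    - {"hand": 0,"xyz": [0.06,0.4,0],"yaw": 0}

```text
clock: 13.78
tool_pos: [0.5042, -0.054, 0.0714]
tcp_rot: [-0.0, 0.754, 0.656, 0.0]
ft_force: [-1.1, 0.8, -0.1]
grip_width: 0.153
gripper_force: 58.7
```

```bash
python3 pan.py
```

```text
tool [ 0.5042 -0.0543  0.0714] F [-0.08 -0.33 -0.7 ] tip s,lat 0.1075 0.0005
-0.045 rim inner edge s 0.1125 -7.4
0.045 rim inner edge s 0.1115 -7.3
0.06 rim inner edge s 0.015 -5.8
```

jog_arm:
  series:
    - {"hand": 0,"xyz": [0.03,0.2,0],"yaw": 0}
    - {"hand": 0,"xyz": [0.06,0.4,0],"yaw": 0}
    - {"hand": 0,"xyz": [0.06,0.4,0],"yaw": 0}

```text
clock: 14.08
tool_pos: [0.5048, -0.0504, 0.0714]
tcp_rot: [-0.0, 0.755, 0.656, 0.0]
ft_force: [0.7, -0.3, -0.9]
grip_width: 0.151
gripper_force: 58.7
```

jog_arm:
  series:
    - {"hand": 0,"xyz": [0.03,0.2,0],"yaw": 0}
    - {"hand": 0,"xyz": [0.05,0.35,0],"yaw": 0}
    - {"hand": 0,"xyz": [0.05,0.35,0],"yaw": 0}

```text
clock: 14.33
tool_pos: [0.5053, -0.0469, 0.0714]
tcp_rot: [0.0, 0.755, 0.656, -0.0]
ft_force: [-0.3, -1.3, -0.9]
grip_width: 0.154
gripper_force: 58.7
```

jog_arm:
  series:
    - {"hand": 0,"xyz": [-0.17,-1.2,0],"yaw": 0}
    - {"hand": 0,"xyz": [-0.28,-2.0,0],"yaw": 0}
    - {"hand": 0,"xyz": [-0.28,-2.0,0],"yaw": 0}
    - {"hand": 0,"xyz": [-0.11,-0.8,0],"yaw": 0}
    - {"hand": 0,"xyz": [0,0,0],"yaw": 0}
    - {"hand": 0,"xyz": [0.02,0.15,0],"yaw": 0}
    - {"hand": 0,"xyz": [0.04,0.3,0],"yaw": 0}
    - {"hand": 0,"xyz": [0.04,0.3,0],"yaw": 0}

```text
clock: 15.0
tool_pos: [0.5056, -0.045, 0.0714]
tcp_rot: [0.001, 0.755, 0.656, -0.001]
ft_force: [-1.2, -5.5, -0.4]
grip_width: 0.149
gripper_force: 58.8
```

```bash
python3 pan.py
```

```text
tool [ 0.5056 -0.0451  0.0714] F [ 0.27 -5.37  0.2 ] tip s,lat 0.1168 0.0006
-0.045 rim inner edge s -0.001 -2.6
0.045 rim inner edge s 0.0155 -6.9
0.06 rim inner edge s 0.0155 -5.8
```

The stop is felt: a steady 5.4 N against the push, and the advance fell short by about 1 mm. I withdraw straight back and return above the rest.

jog_arm:
  series:
    - {"hand": 0,"xyz": [-0.1,-0.8,0],"yaw": 0}
    - {"hand": 0,"xyz": [-0.5,-3.5,0],"yaw": 0}
    - {"hand": 0,"xyz": [-1.0,-7,0],"yaw": 0}
    - {"hand": 0,"xyz": [-1.5,-10.5,0],"yaw": 0}
    - {"hand": 0,"xyz": [-2.5,-14,0],"yaw": 4}
    - {"hand": 0,"xyz": [-3.5,-17.2,0],"yaw": 8}
    - {"hand": 0,"xyz": [-4.5,-20.5,0],"yaw": 12}
    - {"hand": 0,"xyz": [-5.4,-23.6,0],"yaw": 16.35}

```text
clock: 15.72
tool_pos: [0.4509, -0.2817, 0.0714]
tcp_rot: [0.0, 0.652, 0.758, 0.0]
ft_force: [1.1, 0.1, -1.4]
grip_width: 0.151
gripper_force: 58.8
```

jog_arm:
  series:
    - {"hand": 0,"xyz": [0,0,0],"yaw": 0}
    - {"hand": 0,"xyz": [0,0,0],"yaw": 0}
    - {"hand": 0,"xyz": [0,0,0],"yaw": 0}

```text
clock: 15.97
tool_pos: [0.4518, -0.2796, 0.0713]
tcp_rot: [-0.0, 0.654, 0.756, 0.0]
ft_force: [0.4, 1.1, -1.4]
grip_width: 0.15
gripper_force: 58.7
```

```bash
python3 - <<'E'
from h import *
ob=arm.get_obs();p=ob['tool_pos'];q=ob['tcp_rot'];print(p,q,ob['ft_force'])
print('yaw',np.degrees(np.arctan2(q[2]**2-q[1]**2,2*q[1]*q[2])),'need',np.array([.4520,-.2810,.0155])-p)
c=grab('scene');grab('side');grab('wrist')
E
sed -n 1,30p pan.py >/dev/null; python3 pan.py | head -1
```

```text
[ 0.45177195 -0.2795545   0.07127308] [-2.07403802e-04  6.54118790e-01  7.56391724e-01  3.53431086e-04] [ 0.37241904  1.08352909 -1.39038769]
yaw 8.29426029520442 need [ 0.00022805 -0.0014455  -0.05577308]
tool [ 0.4524 -0.2785  0.0714] F [ 0.5  -1.04 -0.46] tip s,lat -0.1218 -0.0196
```

jog_arm:
  series:
    - {"hand": 0,"xyz": [0,-0.2,-1.5],"yaw": 0}
    - {"hand": 0,"xyz": [0,-0.2,-3],"yaw": 0}
    - {"hand": 0,"xyz": [0,-0.2,-4],"yaw": 0}
    - {"hand": 0,"xyz": [0,-0.2,-4.7],"yaw": 0}
    - {"hand": 0,"xyz": [0,-0.2,-5.2],"yaw": 0}
    - {"hand": 0,"xyz": [0,-0.2,-5.5],"yaw": 0}
    - {"hand": 0,"xyz": [0,-0.2,-5.5],"yaw": 0}

```text
clock: 16.75
tool_pos: [0.4518, -0.2818, 0.0162]
tcp_rot: [-0.0, 0.654, 0.757, 0.0]
ft_force: [0.0, -0.3, -1.0]
grip_width: 0.151
gripper_force: 58.8
```

jog_arm:
  series:
    - {"hand": 0,"xyz": [0,0,-0.05],"yaw": 0}
    - {"hand": 0,"xyz": [0,0,-0.05],"yaw": 0}
    - {"hand": 1.5,"xyz": [0,0,-0.05],"yaw": 0}
    - {"hand": 2,"xyz": [0,0,-0.05],"yaw": 0}
    - {"hand": 2.5,"xyz": [0,0,-0.05],"yaw": 0}
    - {"hand": 3.5,"xyz": [0,0,-0.05],"yaw": 0}
    - {"hand": 4,"xyz": [0,0,-0.05],"yaw": 0}
    - {"hand": 4,"xyz": [0,0,-0.05],"yaw": 0}

```text
clock: 17.42
tool_pos: [0.4518, -0.282, 0.016]
tcp_rot: [0.0, 0.654, 0.757, 0.0]
ft_force: [-0.3, 0.1, -0.1]
grip_width: 0.466
gripper_force: 0.0
```

jog_arm:
  series:
    - {"hand": 4,"xyz": [0,0,0.6],"yaw": 0}
    - {"hand": 4,"xyz": [0,0,1.8],"yaw": 0}
    - {"hand": 4,"xyz": [0,0,3.5],"yaw": 0}
    - {"hand": 4,"xyz": [0,0,6],"yaw": 0}
    - {"hand": 4,"xyz": [0,0,9],"yaw": 0}
    - {"hand": 4,"xyz": [-1,3,12],"yaw": 0}
    - {"hand": 4,"xyz": [-2,6,15],"yaw": 0}
    - {"hand": 4,"xyz": [-2,6,15],"yaw": 0}

```text
clock: 18.08
tool_pos: [0.4327, -0.2186, 0.1707]
tcp_rot: [0.002, 0.653, 0.758, 0.002]
ft_force: [-0.3, -0.3, 0.8]
grip_width: 0.47
gripper_force: 0.0
```

Run:
```python
from h import *
ob=arm.get_obs();print(ob['clock'],ob['tool_pos'],ob['ft_force'],ob['grip_width'])
for n in('scene','side'):
    c=grab(n);h=cv2.cvtColor(c['img'],cv2.COLOR_RGB2HSV)
    m=((h[...,0]>8)&(h[...,0]<24)&(h[...,1]>60)&(h[...,2]>110)).astype(np.uint8)
    r=(90,180,100,25) if n=='scene' else (250,255,60,105)
    k=np.zeros_like(m);k[r[1]:r[1]+r[3],r[0]:r[0]+r[2]]=1;m*=k
    nl,L,st,ce=cv2.connectedComponentsWithStats(m);i=1+st[1:,4].argmax()
    ys,xs=np.where(L==i);P=onz(c,np.c_[xs,ys],.05)[:,:2];mu=P.mean(0);u=np.linalg.svd(P-mu,full_matrices=False)[2][0];u*=np.sign(u[1]);s=(P-mu)@u
    print(n,st[i],mu,np.degrees(np.arctan2(u[1],u[0])),'tip',mu+u*s.max(),'butt',mu+u*s.min())
# pan rim in scene
c=load('scene');u=np.array([.139,.990]);n=np.array([u[1],-u[0]])
for off in(-.06,-.045,.045):
    b=np.array([.5128,.0107])+off*n;s=np.arange(.06,.16,.0005)
    p=proj(c,np.c_[b+s[:,None]*u,np.full(len(s),.117)]).astype(np.float32)
    g=cv2.remap(c['img'],p[:,:1],p[:,1:],cv2.INTER_LINEAR).reshape(-1,3).mean(1)
    print(off,g[::6].astype(int).tolist())
```

```text
18.0833 [ 0.43270308 -0.21855526  0.17072041] [-0.29618861 -0.31859554  0.79865426] 0.4704673557571056
scene [ 95 182  90  17 513] [ 0.44748574 -0.24216803] 98.21795932650299 tip [ 0.42832497 -0.10949608] butt [ 0.47242897 -0.41487853]
side [258 259  48  97 782] [ 0.44516767 -0.24222988] 98.2226031778892 tip [ 0.4265018  -0.11305874] butt [ 0.47138196 -0.42363752]
-0.06 [158, 163, 159, 158, 163, 168, 170, 157, 163, 159, 162, 161, 155, 161, 165, 170, 160, 162, 176, 199, 212, 218, 221, 221, 217, 217, 217, 217, 217, 218, 219, 219, 219, 220]
-0.045 [211, 211, 216, 219, 221, 214, 205, 205, 208, 208, 213, 217, 218, 219, 214, 204, 206, 210, 202, 220, 202, 201, 219, 220, 217, 218, 218, 217, 217, 217, 217, 218, 219, 219]
0.045 [202, 209, 176, 158, 156, 156, 156, 171, 201, 207, 206, 168, 155, 148, 151, 171, 193, 202, 213, 229, 181, 209, 215, 215, 214, 215, 216, 217, 216, 216, 217, 217, 217, 218]
```

The spoon is back within about 1 mm and 0.2° of where it started. The pan rim is where the stop left it (s≈0.119), and the gripper is clear. Handing in.

```bash
python3 -c "
from rig import arm
print(arm.close_job())"
```

```text
the job is handed in; nothing more can be done
None
```

The job is handed in: I tapped the pan along the rack until it met the rear stop (about 5 N felt), laid the spoon back in its notches pointing as before, and let go; the first grasp closed just above the handle and needed a second try, and I steered clear of the ramekin and lid but did not re-measure them.

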